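# Lock the rack gate with a squeeze-release ball-lock pin

### The job

Swing the gate of the tube-rack cradle fully shut, then take the quick-release pin from its holder by squeezing its two red buttons and slide it straight down through the blue strike and the gate until its flange sits on the strike. Let go so that the buttons spring out and the balls lock it. Feel for the hole and never force the gate or the pin, and leave the rack, beaker and jars undisturbed.

Things in the scene. Friction and masses are not known exactly. Their poses are not given: they have to be found in the camera images.
- cradle: Aluminium plate 160 x 305 x 10 mm fixed to the bench, with grey rails round a tube rack, a gate on the robot's side and a blue strike. Origin on the bench; x points away from the robot to the back rail, y along the plate to the gate's hinge, z up. Pushing the pin on it (strike and gate included) or the fingers on it, with over 30 N, is too much.
- strike_mid (a point): Point of the cradle at x -55, y -100, z +70 mm. The blue strike is a clevis of two ears 32 x 34 mm, at heights 60-70 and 32-42 mm; the shut gate's eye lies between. A flat bridge on the -y side joins their tops. Both have a 13.5 mm upright hole, 1 mm chamfer. It is clamped in a slot: its holes lie anywhere up to 12 mm from this point along cradle y (not x). Not reported: feel for it.
- gate (a joint): Gate hinge in rad: 0 shut against its stop, growing as the gate's free end swings toward the robot (starts 0.35 to 0.75). It stays where it is left; about 1 N at the free end moves it.
- gate_hinge (a point): Upright hinge axis of the gate, at mid height of its bar (cradle x -55, y +105, z +51 mm). From it the gate's bar, 12 mm wide and 45 to 57 mm above the bench, runs along cradle -y when shut.
- gate_eye (a point): Top centre of the flat eye at the gate's free end, 205 mm from the hinge axis: 30 x 58 x 12 mm, with a through slot 14 mm wide and 42 mm long (along the bar), so that it fits any place of the strike.
- gate_knob (a point): Top centre of the gate's black upright knob, 16 mm diameter, 26 mm tall (57 to 82 mm above the bench), on the bar 125 mm from the hinge axis.
- pin: Steel ball-lock pin, about 130 g, upright in the grey holder. Origin on its axis at the underside of the flange (30 mm diameter, 4 mm thick, resting on the holder, 60 mm above the bench); z up through the head. Shank below: 12 mm diameter, 52 mm long, the last 3 mm a cone down to 8.4 mm. Seated, the flange lies on the strike's top, 70 mm up.
- pin_head (a point): Middle of the pin's head, 22 mm above its origin: black block 20 x 20 mm, 4 to 36 mm above the origin. A red button stands 3.5 mm proud of its +y and its -y face (27 mm over both), 11 mm wide, 14 to 30 mm above the origin. Grip across both with 15 N or more: that presses them flush (6 N each) and draws the balls in; 40 N keeps the pin straight.
- pin_tip (a point): End of the pin's cone, 52 mm below its origin. The two 5 mm balls sit 10.5 mm above it, on the +y and -y sides; they stand 3 mm out of the shank (18 mm over both) unless the buttons are pressed, and then cannot pass the strike's holes. With the flange seated they spring out 1 mm under the lower ear.
- button_a (a joint): Button and ball on the pin's +y side, m: 0 sprung out (ball locking), 0.0035 pressed flush (ball retracted).
- button_b (a joint): Button and ball on the pin's -y side, m: 0 sprung out (ball locking), 0.0035 pressed flush (ball retracted).
- holder: Grey block 55 x 55 x 60 mm fixed to the bench, with an upright 21 mm hole for the pin; origin under its centre. It stands to the left or the right of the cradle.
- rack: White tube rack 52 x 150 x 52 mm with three capped tubes (to 84 mm above its foot, in the +y half), standing loose in the cradle; origin under its centre.
- beaker: Glass beaker 72 mm diameter, 92 mm tall, on the other side of the cradle from the holder; origin under its centre.
- jar: Red-lidded jar 63 mm diameter, 72 mm tall, left of the cradle's back end; origin under its centre.
- white_jar: Red-lidded jar 63 mm diameter, 72 mm tall, right of the cradle's back end; origin under its centre.
Mind the look-alikes: they are no part of the job. Leave any green or orange look-alike of the pin alone.

How it is judged:
By the outcome, as a careful person would: the job done as asked, in the order asked, and still so for the second after the job is handed in, with the robot touching nothing.
It also fails if it takes over 70 s, if anything falls off the work surface, if the arm or the gripper's body presses on something with over 40 N, if the wrist force passes 120 N, or if a joint passes its speed limit or range.

### The arm

A 6-joint arm with a two-finger parallel gripper is mounted at the origin on a cart in front of the work surface, level with it; the furniture and walls round the work are solid. World frame = base frame: x ahead of the robot, y to its left, z up, the work surface at z = 0. Lengths are in m, angles in degrees, forces in N, time in s.
With the tool pointing down it reaches from about 0.275 to 0.725 m from the base axis. Payload 5.6 kg.
Tool frame: the origin (TCP) lies on the front face of the gripper's body, between the roots of the fingers; the fingertips stand 73 mm ahead of it and the grasp point (between the pads) lies 54 mm ahead of it; z points along the fingers, y is the line along which they close (so a half turn about z gives the same grasp; the last joint's range is limited). The gripper opens to 85 mm and grips with 20 to 120 N. Pads are 22 mm wide; open, the fingers measure 114 mm over their backs; the gripper's body (76 mm by 85 mm) begins 54 mm behind the grasp point. The pads swing forward as they close: fully open they stand 13 mm farther back than shut.
Start: joints at [91.192, 14.616, 6.199, 0, -81.583, -16.306], TCP at [0.143, 0.531, 0.304] pointing down, gripper open.
Joint ranges: [-168.99, 168.99], [-69.2, 112.95], [-62.41, 85.93], [-164.36, 98.24], [-168.68, -3.75], [-174.98, 174.98]. Speed limits (degrees/s): [147.25, 147.25, 180, 180, 180, 180].

### API

Orientations are given as [roll, pitch, yaw] about the fixed x, y, z axes, in that order (R = Rz(yaw) Ry(pitch) Rx(roll)).
In Python, from cell import monitor, grab_frame, finish_job gives the robot as it stands.
- The arm moves only by the tool step_arm, never from a script. Its argument "motion" is a list of rows, each an object with "grip": the finger opening in mm, from 0 to 85.4; "dp": the shift along the tool's x, y, z in mm, a list of three; "roll": the turn about the tool's z in rad. In form: [{"grip": grip, "dp": [x, y, z], "roll": roll}, ...]. A call has 1 to 5 rows; each row shifts and turns the commanded pose from where the row before left it, along the tool's axes as they then stand; what a row does not reach is not made up. A row lasts 1/10 s, in which the tool goes at most 50 mm and 8.59 degrees, less where a joint would pass 70% of its speed; a pose out of reach is approached as far as the arm can. A call with a gripper value outside its range is refused whole. The fingers move at their own pace and stop on an object; "grip_force" is the grip in N (left out, the last holds). Time passes only in rows, so rows that do not move let the fingers close. It gives the time, the measured TCP pose, the force, the opening and the grip force at its end, in the units of the state.
- monitor.get_state(): the state, without advancing time (a new reading comes with each control period).
- grab_frame(name): name is "scene" or "top" or "wrist"; returns a dict with "color" (420x560x3 uint8, red, green, blue), "fx", "fy", "cx", "cy" (pixels), "extrinsics" (4x4, takes a point from world to camera coordinates); the wrist camera has in their place "mount" (4x4, takes a point from camera to tool coordinates, whose origin is the TCP and whose axes are the flange's). Camera axes: x right, y up, looking along -z (the intrinsics and any distortion apply to the point x, -y, -z); pixel columns grow to the right and rows downward; lengths in m; the calibration is good to about 2 mm. A picture is of the moment at which its call begins: read the wrist's pose just before it. There is no depth.
- finish_job(): hands the job in; it is judged then, once.
The state is a dict: "time_s": time; "joint_pos": joint angles; "joint_velocities": joint speeds; "joint_efforts": joint torques, N m; "ee_pos": TCP position; "tool_rot": TCP orientation; "ft_force": force on the tool from outside, world axes, zero at the start; "moment": the same for the moment, N m; "finger_gap": finger opening in m; "grasp_force": force on a finger pad.
Only numpy, scipy, OpenCV 4.12 (cv2) and the standard library are available. Lean on these libraries where they do the work, as an engineer would, in place of code of your own. Each camera call takes 0.05 s, during which the arm holds its last target. There are 200 camera calls.

## Working session

There is one attempt and no reset: what is moved stays moved. The work goes in short steps, Python scripts to look and compute and a tool call to move; the robot and the scene stay as the last step left them, time stands still between calls to the robot, and variables do not carry over. Pictures are saved under pics/ and viewed, at most 10 in all, crops included, and the job is handed in when it is done.

Besides the shell and the picture viewer there is one more tool, called after "Call:" as a command line: name --argument value ..., lists and objects as JSON in quotes. step_arm: Moves the arm, as the interface text tells. Its arguments: {"type":"object","properties":{"motion":{"type":"array"},"grip_force":{"type":"number"}},"required":["motion"]}

```bash
ls; mkdir -p pics; python3 - <<'E'
from cell import monitor, grab_frame
import cv2,numpy as np
s=monitor.get_state(); print(s)
for n in ["scene","top"]:
    f=grab_frame(n); cv2.imwrite(f"pics/{n}0.png",f["color"][:,:,::-1]); print(n,f["fx"],f["fy"],f["cx"],f["cy"],np.round(f["extrinsics"],4).tolist(),[k for k in f])
E
```

```text
pics
{'time_s': 0.0, 'joint_pos': array([ 9.11901892e+01,  1.46538363e+01,  6.13182538e+00, -2.68173537e-02,
       -8.15825925e+01, -1.63073164e+01]), 'joint_velocities': array([-0.01790472, -0.00323315,  0.00920244,  0.04201072, -0.08231472,
       -0.01471763]), 'joint_efforts': array([-1.03926093e-03, -3.86626697e+01,  2.37941140e+01,  5.36578149e+00,
       -6.17230646e-03, -3.78380122e-06]), 'ee_pos': array([0.14327456, 0.53065193, 0.30299737]), 'tool_rot': array([ 1.79892157e+02, -3.91748287e-03, -1.51210734e+01]), 'ft_force': array([-0.15959878, -0.07768042, -0.90161886]), 'moment': array([-0.04723799, -0.01466465,  0.07546935]), 'grasp_force': 0.0, 'finger_gap': 0.08541112564532433}
scene 383.8591476548565 383.8591476548565 279.6018589127665 214.14996990146034 [[0.8146, -0.5797, -0.0166, -0.4404], [0.2493, 0.3242, 0.9126, -0.2044], [-0.5237, -0.7475, 0.4086, -0.637], [0.0, 0.0, 0.0, 1.0]] ['color', 'fx', 'fy', 'cx', 'cy', 'extrinsics']
top 433.3309693208321 433.3309693208321 276.43492721815005 206.96097659267375 [[-0.0158, -0.9999, -0.004, -0.0188], [0.9968, -0.0161, 0.0788, -0.5331], [-0.0789, -0.0028, 0.9969, -1.2597], [0.0, 0.0, 0.0, 1.0]] ['color', 'fx', 'fy', 'cx', 'cy', 'extrinsics']
```

View pics/scene0.png

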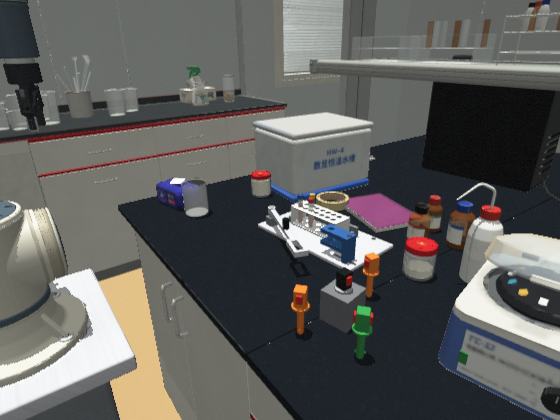

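View pics/top0.png

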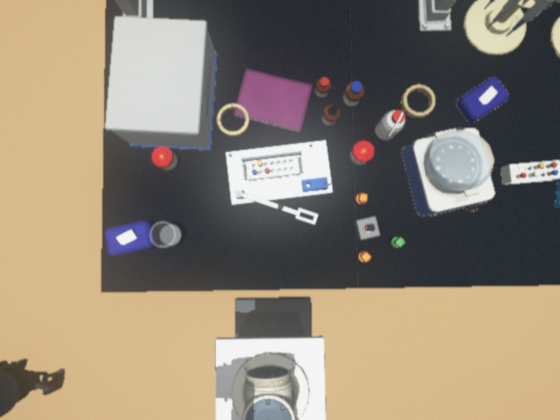

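The views show the cradle at top-view px (280,172), the strike at (315,185), the gate eye at (305,215), and the knob near (287,211). The holder with the black/red pin is at (368,228). The beaker is at (165,235), and the orange and green look-alikes stand around the holder.

```bash
cat > h.py <<'E'
import numpy as np,cv2
from cell import monitor, grab_frame
from scipy.spatial.transform import Rotation as Ro
def cam(f,st=None):
    if "extrinsics" in f: E=np.linalg.inv(f["extrinsics"])
    else:
        T=np.eye(4);T[:3,:3]=Ro.from_euler("xyz",st["tool_rot"],degrees=True).as_matrix();T[:3,3]=st["ee_pos"];E=T@f["mount"]
    return E
def hit(f,uv,z,st=None):
    E=cam(f,st);d=E[:3,:3]@np.array([(uv[0]-f["cx"])/f["fx"],-(uv[1]-f["cy"])/f["fy"],-1]);return E[:3,3]+d*(z-E[2,3])/d[2]
def proj(f,p,st=None):
    q=np.linalg.inv(cam(f,st))@np.append(p,1);return np.array([f["cx"]-f["fx"]*q[0]/q[2],f["cy"]+f["fy"]*q[1]/q[2]])
E
python3 - <<'E'
from h import *
np.set_printoptions(precision=4,suppress=True)
f=grab_frame("top")
for n,uv,z in [("holder",(368,228),.06),("strike",(315,185),.07),("eye",(306,215),.057),("knob",(287,211),.082),("hinge",(240,195),.057),("c1",(226,154),.01),("c2",(327,143),.01),("c3",(332,191),.01),("c4",(231,203),.01),("beaker",(165,235),.09)]: print(n,hit(f,uv,z))
g=grab_frame("wrist"); print({k:g[k] for k in g if k!="color"})
im=f["color"][120:270,210:420,::-1]; cv2.imwrite("pics/topc.png",cv2.resize(im,None,fx=3.8,fy=3.8,interpolation=cv2.INTER_CUBIC))
E
```

```text
holder [ 0.4652 -0.2876  0.06  ]
strike [ 0.5899 -0.1385  0.07  ]
eye [ 0.5054 -0.1118  0.057 ]
knob [ 0.516 -0.057  0.082]
hinge [0.5661 0.0769 0.057 ]
c1 [0.696 0.122 0.01 ]
c2 [ 0.7245 -0.1828  0.01  ]
c3 [ 0.5787 -0.1941  0.01  ]
c4 [0.5476 0.1081 0.01  ]
beaker [0.4539 0.2839 0.09  ]
{'fx': 331.8422093032537, 'fy': 331.8422093032537, 'cx': 276.17177568892015, 'cy': 215.205669370026, 'mount': array([[ 0.0001,  0.9518,  0.3067,  0.0793],
       [ 1.    , -0.0005,  0.001 , -0.0005],
       [ 0.0011,  0.3067, -0.9518, -0.0694],
       [ 0.    ,  0.    ,  0.    ,  1.    ]])}
```

View pics/topc.png

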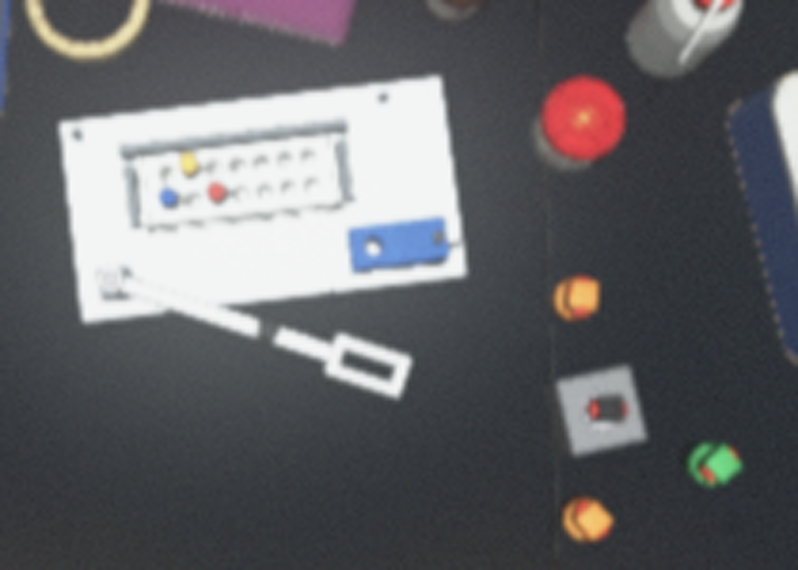

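The crop shows the plate corners at (60,122), (441,76), (467,275) and (84,322). The strike hole is at (374,246), the gate eye at (368,366), and the pin at (608,410) with its red buttons roughly along world y. I'll move above it for a wrist look.

Call:
step_arm --motion '[{"grip": 0, "dp": [0, 0, 0], "roll": -0.117}, {"grip": 0, "dp": [0, 20, 0], "roll": -0.117}, {"grip": 0, "dp": [10, 40, 0], "roll": -0.117}, {"grip": 0, "dp": [20, 43, 0], "roll": 0}, {"grip": 0, "dp": [20, 43, 0], "roll": 0}]' --grip_force 20

```text
time_s: 0.7
ee_pos: [0.1968, 0.3872, 0.3036]
tool_rot: [180.0, 0.0, 5.1]
ft_force: [1.3, 0.2, 0.6]
finger_gap: 0.0123
grasp_force: 0.0
```

Call:
step_arm --motion '[{"grip": 0, "dp": [20, 43, 0], "roll": 0}, {"grip": 0, "dp": [20, 43, 0], "roll": 0}, {"grip": 0, "dp": [20, 43, 0], "roll": 0}, {"grip": 0, "dp": [20, 43, 0], "roll": 0}, {"grip": 0, "dp": [20, 43, 0], "roll": 0}]'

```text
time_s: 1.2
ee_pos: [0.3152, 0.1814, 0.3041]
tool_rot: [-180.0, -0.0, 5.0]
ft_force: [1.7, 0.6, 0.1]
finger_gap: 0.0001
grasp_force: 0.0
```

Call:
step_arm --motion '[{"grip": 0, "dp": [20, 43, 0], "roll": 0}, {"grip": 0, "dp": [20, 43, 0], "roll": 0}, {"grip": 0, "dp": [20, 43, 0], "roll": 0}, {"grip": 0, "dp": [20, 43, 0], "roll": 0}, {"grip": 0, "dp": [20, 43, 0], "roll": 0}]'

```text
time_s: 1.7
ee_pos: [0.4338, -0.0243, 0.304]
tool_rot: [-180.0, -0.0, 5.0]
ft_force: [2.0, 1.8, 0.6]
finger_gap: 0.0001
grasp_force: 0.0
```

Call:
step_arm --motion '[{"grip": 0, "dp": [26, 35, 0], "roll": 0}, {"grip": 0, "dp": [26, 35, 0], "roll": 0}, {"grip": 0, "dp": [26, 35, 0], "roll": 0}, {"grip": 0, "dp": [0, 0, 0], "roll": 0}, {"grip": 0, "dp": [0, 0, 0], "roll": 0}]'

```text
time_s: 2.2
ee_pos: [0.5203, -0.1208, 0.3028]
tool_rot: [-180.0, 0.1, 4.9]
ft_force: [-0.5, -0.5, 0.2]
finger_gap: -0.0003
grasp_force: 0.0
```

```bash
python3 - <<'E'
from h import *
import pickle
s=monitor.get_state(); f=grab_frame("wrist"); pickle.dump((s,f),open("w1.pkl","wb"))
cv2.imwrite("pics/w1.png",cv2.resize(f["color"][:,:,::-1],None,fx=1.42,fy=1.42)); print(s["ee_pos"],s["tool_rot"])
E
```

```text
[ 0.52026993 -0.12076058  0.30283829] [-1.79980881e+02  1.15431366e-01  4.88348677e+00]
```

View pics/w1.png

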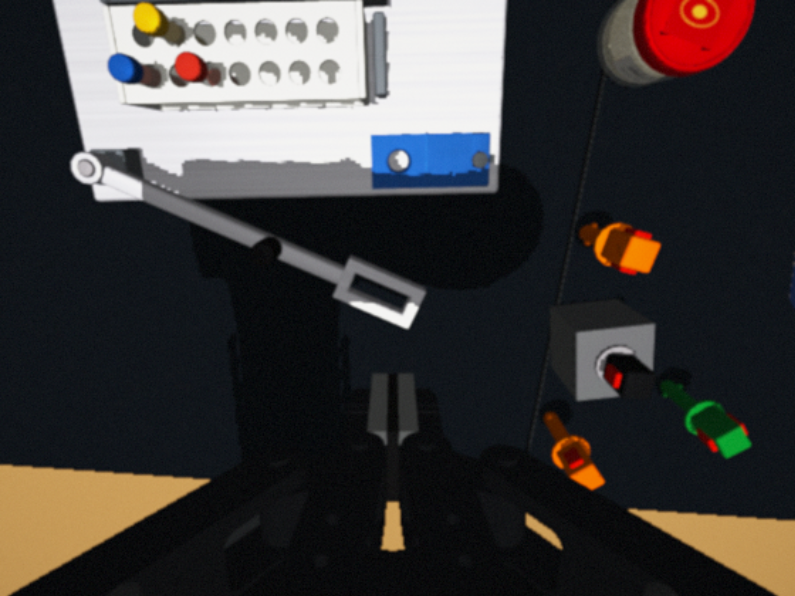

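The wrist view (scaled 1.42×) shows the strike hole at (398,160), the hinge cap at (87,168), the knob at (266,248), and the eye at (380,292). The pin's flange is around (612,364), its black head top near (633,376) and its red button at (613,375).

```bash
python3 - <<'E'
from h import *
import pickle
np.set_printoptions(precision=4,suppress=True)
s,f=pickle.load(open("w1.pkl","rb"))
H=lambda u,v,z:hit(f,(u/1.42,v/1.42),z,s)
hole=H(398,160,.07);hin=H(87,168,.06);eye=H(380,292,.057);kn=H(266,248,.075)
print(hole,hin,eye,kn, np.linalg.norm((hin-eye)[:2]))
a=H(95,200,.01);b=H(499,191,.01);print("front edge",a,b,np.linalg.norm(a-b),"yaw",np.degrees(np.arctan2(a[0]-b[0],a[1]-b[1]))*-1)
print("blue edge",H(372,136,.07),H(490,132,.07),H(372,175,.07))
print("holder top",[H(*p,.06)[:2] for p in [(576,333),(655,323),(654,393),(579,402)]])
hs=cv2.cvtColor(f["color"],cv2.COLOR_RGB2HSV)
c=f["color"].astype(int); red=((c[...,0]>130)&(c[...,1]<60)&(c[...,2]<60)).astype(np.uint8)
n,_,st,ce=cv2.connectedComponentsWithStats(red)
for i in range(1,n):
    if st[i,4]>15: print(ce[i]*1.42,st[i,4])
cv2.imwrite("pics/w1c.png",cv2.resize(f["color"][215:300,375:475,::-1],None,fx=7,fy=7,interpolation=cv2.INTER_CUBIC))
E
```

```text
[ 0.5957 -0.1172  0.07  ] [0.5738 0.0794 0.06  ] [ 0.507  -0.1127  0.057 ] [ 0.5352 -0.0381  0.075 ] 0.20345876716437783
front edge [0.5468 0.107  0.01  ] [ 0.5793 -0.1952  0.01  ] 0.30398135046605784 yaw 6.143106255425025
blue edge [ 0.6081 -0.1004  0.07  ] [ 0.6165 -0.171   0.07  ] [ 0.5855 -0.102   0.07  ]
holder top [array([ 0.4896, -0.2536]), array([ 0.5018, -0.3074]), array([ 0.4476, -0.3208]), array([ 0.4355, -0.2671])]
[694.5572  33.0984] 2669
[699.1325  11.0786] 222
[187.6475  66.1392] 260
[642.731  234.2722] 51
[627.4215 270.1277] 39
[616.7936 379.7443] 47
[711.9212 445.1282] 34
[576.1413 463.2987] 45
```

View pics/w1c.png

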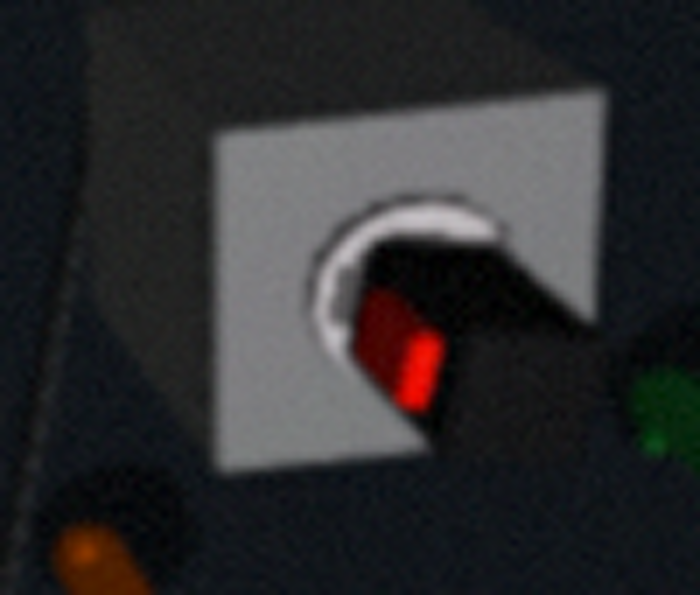

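Checks agree with the given sizes: hinge to eye measures 203 mm (205 expected), and the front edge 304 mm (305 expected). The cradle yaw is about 6.1°, the hole is about 7 mm from mid toward +y, and the gate stands at about 0.44 rad. The crop shows the pin with its +y button facing left and the flange ring in the holder's centre. Next I go behind the knob with the fingers closed.

Call:
step_arm --motion '[{"grip": 0, "dp": [-3, -16, 33], "roll": -0.02}, {"grip": 0, "dp": [-3, -16, 34], "roll": 0}, {"grip": 0, "dp": [-3, -16, 34], "roll": 0}, {"grip": 0, "dp": [-4, -16, 34], "roll": 0}, {"grip": 0, "dp": [0, -15, 32], "roll": 0}]'

```text
time_s: 2.75
ee_pos: [0.4977, -0.0412, 0.1364]
tool_rot: [-180.0, -0.1, 6.2]
ft_force: [0.2, 0.5, 0.5]
finger_gap: 0.0
grasp_force: 0.0
```

Call:
step_arm --motion '[{"grip": 0, "dp": [4, 0, 0], "roll": 0}, {"grip": 0, "dp": [6, 0, 0], "roll": 0}, {"grip": 0, "dp": [6, 0, 0], "roll": 0}, {"grip": 0, "dp": [6, 0, 0], "roll": 0}, {"grip": 0, "dp": [6, 0, 0], "roll": 0}]'

```text
time_s: 3.25
ee_pos: [0.5278, -0.0402, 0.1379]
tool_rot: [180.0, -0.1, 6.1]
ft_force: [-1.4, -0.7, 1.1]
finger_gap: 0.0
grasp_force: 0.8
```

Call:
step_arm --motion '[{"grip": 0, "dp": [6, 0, 0], "roll": 0}, {"grip": 0, "dp": [6, 0, 0], "roll": 0}, {"grip": 0, "dp": [6, 0, 0], "roll": 0}, {"grip": 0, "dp": [6, 0, 0], "roll": 0}, {"grip": 0, "dp": [4, 0, 0], "roll": 0}]'

```text
time_s: 3.75
ee_pos: [0.5554, -0.0366, 0.1368]
tool_rot: [-180.0, -0.0, 6.1]
ft_force: [-0.6, -0.0, 0.4]
finger_gap: 0.0003
grasp_force: 0.5
```

Call:
step_arm --motion '[{"grip": 0, "dp": [2, 0, 0], "roll": 0}, {"grip": 0, "dp": [2, 0, 0], "roll": 0}, {"grip": 0, "dp": [1, 0, 0], "roll": 0}, {"grip": 0, "dp": [0, 0, 0], "roll": 0}]'

```text
time_s: 4.15
ee_pos: [0.5598, -0.0362, 0.1369]
tool_rot: [-180.0, -0.0, 6.1]
ft_force: [-0.1, -0.2, -0.5]
finger_gap: 0.0002
grasp_force: 0.2
```

Still no stop contact, so I keep going in small steps and watch the force.

Call:
step_arm --motion '[{"grip": 0, "dp": [2, 0, 0], "roll": 0}, {"grip": 0, "dp": [2, 0, 0], "roll": 0}, {"grip": 0, "dp": [0, 0, 0], "roll": 0}]'

```text
time_s: 4.45
ee_pos: [0.564, -0.0358, 0.1369]
tool_rot: [180.0, -0.0, 6.1]
ft_force: [-0.2, 0.2, -0.5]
finger_gap: -0.0001
grasp_force: 0.1
```

Call:
step_arm --motion '[{"grip": 0, "dp": [1.5, 0, 0], "roll": 0}, {"grip": 0, "dp": [1, 0, 0], "roll": 0}, {"grip": 0, "dp": [0, 0, 0], "roll": 0}]'

```text
time_s: 4.75
ee_pos: [0.5664, -0.0355, 0.1369]
tool_rot: [180.0, -0.0, 6.1]
ft_force: [-1.0, -0.2, 0.5]
finger_gap: 0.0002
grasp_force: 0.2
```

Call:
step_arm --motion '[{"grip": 0, "dp": [1.5, 0, 0], "roll": 0}, {"grip": 0, "dp": [1, 0, 0], "roll": 0}, {"grip": 0, "dp": [0, 0, 0], "roll": 0}]'

```text
time_s: 5.05
ee_pos: [0.5679, -0.0354, 0.1367]
tool_rot: [-180.0, 0.1, 6.1]
ft_force: [-5.4, 0.2, 3.1]
finger_gap: -0.0002
grasp_force: 2.3
```

Call:
step_arm --motion '[{"grip": 0, "dp": [1, 0, 0], "roll": 0}, {"grip": 0, "dp": [0, 0, 0], "roll": 0}]'

```text
time_s: 5.25
ee_pos: [0.5682, -0.0354, 0.1366]
tool_rot: [-180.0, 0.2, 6.1]
ft_force: [-7.7, -0.2, 3.8]
finger_gap: -0.0001
grasp_force: 3.4
```

The stop is reached at the predicted 0.568 m with a force under 8 N, so the gate is shut. Now I back off and go to look at the pin.

Call:
step_arm --motion '[{"grip": 0, "dp": [-20, 0, 0], "roll": 0}, {"grip": 0, "dp": [-20, 20, -40], "roll": 0}, {"grip": 0, "dp": [-25, 40, -43], "roll": 0}, {"grip": 45, "dp": [-25, 43, 0], "roll": 0}, {"grip": 45, "dp": [-25, 43, 0], "roll": 0}]'

```text
time_s: 5.75
ee_pos: [0.4761, -0.1846, 0.2125]
tool_rot: [179.9, -0.3, 6.2]
ft_force: [1.7, -1.0, -0.9]
finger_gap: 0.0285
grasp_force: 0.0
```

Call:
step_arm --motion '[{"grip": 45, "dp": [-24, 43, 0], "roll": 0}, {"grip": 45, "dp": [-8, 43, 0], "roll": 0}, {"grip": 45, "dp": [0, 0, 0], "roll": 0}, {"grip": 45, "dp": [0, 0, 0], "roll": 0}, {"grip": 45, "dp": [0, 0, 0], "roll": 0}]'

```text
time_s: 6.25
ee_pos: [0.4533, -0.272, 0.2107]
tool_rot: [180.0, -0.1, 6.2]
ft_force: [-0.4, -0.2, -0.2]
finger_gap: 0.0449
grasp_force: 0.0
```

```bash
python3 - <<'E'
from h import *
import pickle
s=monitor.get_state(); f=grab_frame("wrist"); pickle.dump((s,f),open("w2.pkl","wb"))
cv2.imwrite("pics/w2.png",cv2.resize(f["color"][:,:,::-1],None,fx=1.42,fy=1.42)); print(s["ee_pos"],s["tool_rot"])
E
```

```text
[ 0.45331299 -0.27199061  0.2106746 ] [ 1.79987317e+02 -5.68130162e-02  6.16710858e+00]
```

View pics/w2.png

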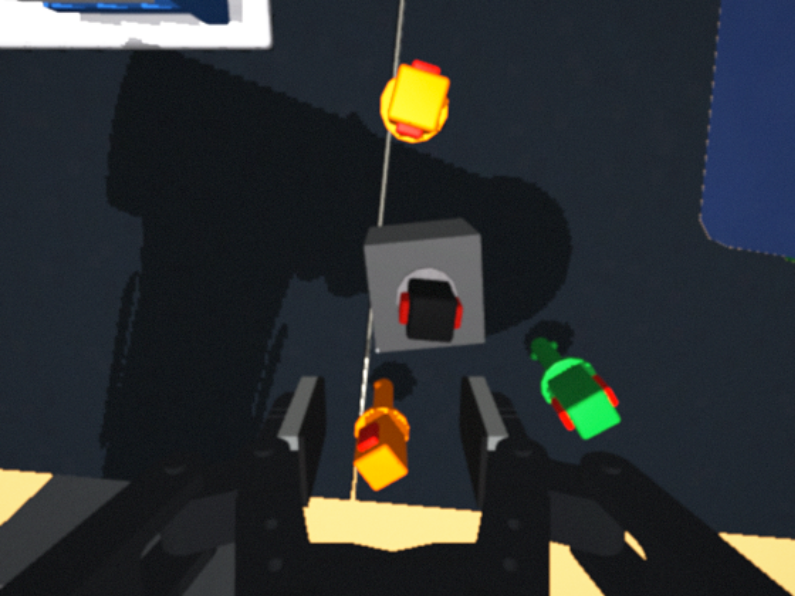

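The view shows the head top around (432,322), the red buttons at about (404,307) and (459,313), and the holder top corners at (366,244), (480,235), (485,342) and (377,352). The look-alikes are at (418,100), (382,435) and (585,400).

```bash
python3 - <<'E'
from h import *
import pickle
np.set_printoptions(precision=4,suppress=True)
s,f=pickle.load(open("w2.pkl","rb"))
H=lambda u,v,z:hit(f,(u/1.42,v/1.42),z,s)
c=f["color"].astype(int); red=((c[...,0]>110)&(c[...,1]<60)&(c[...,2]<60)).astype(np.uint8)
n,_,st,ce=cv2.connectedComponentsWithStats(red); P=[]
for i in range(1,n):
    if st[i,4]>8 and 380<ce[i,0]*1.42<480 and 290<ce[i,1]*1.42<340:
        print(ce[i]*1.42,st[i]*1.42); P.append(H(*(ce[i]*1.42),.084))
print("buttons",P); 
if len(P)==2: 
    d=P[0]-P[1]; print("mid",sum(P)/2,"len",np.linalg.norm(d),"yaw",np.degrees(np.arctan2(-d[0],d[1])))
hc=[H(*p,.06)[:2] for p in [(366,244),(480,235),(485,342),(377,352)]];print("holder",np.mean(hc,0)); 
for p,q in [(0,1),(3,2)]: d=hc[p]-hc[q];print(np.degrees(np.arctan2(-d[0],d[1])),np.linalg.norm(d))
b=((c.max(2)<38)).astype(np.uint8); b[:206]=0;b[243:]=0;b[:,:284]=0;b[:,328:]=0
cn=max(cv2.findContours(b,0,2)[0],key=cv2.contourArea); r=cv2.minAreaRect(cn); print(np.array(r[0])*1.42,np.array(r[1])*1.42,r[2])
print("green",H(568,385,.06),"orange",H(382,420,.06),"orange2",H(415,108,.06))
cv2.imwrite("pics/w2c.png",cv2.resize(f["color"][180:255,265:350,::-1],None,fx=7,fy=7,interpolation=cv2.INTER_CUBIC))
E
```

```text
[403.2472 308.3038] [399.02 292.52   9.94  32.66 184.6 ]
[457.9014 315.454 ] [454.4  301.04   8.52  28.4  103.66]
buttons [array([ 0.469 , -0.2748,  0.084 ]), array([ 0.4683, -0.2991,  0.084 ])]
mid [ 0.4686 -0.2869  0.084 ] len 0.024295107268585442 yaw -1.6393451093953013
holder [ 0.4691 -0.2869]
10.726796803967419 0.0535954442135197
11.923213088323909 0.05464670731072086
[430.9259 315.0588] [47.5236 48.1132] 4.763641834259033
green [ 0.4289 -0.3659  0.06  ] orange [ 0.3979 -0.2721  0.06  ] orange2 [ 0.5523 -0.2708  0.06  ]
```

View pics/w2c.png

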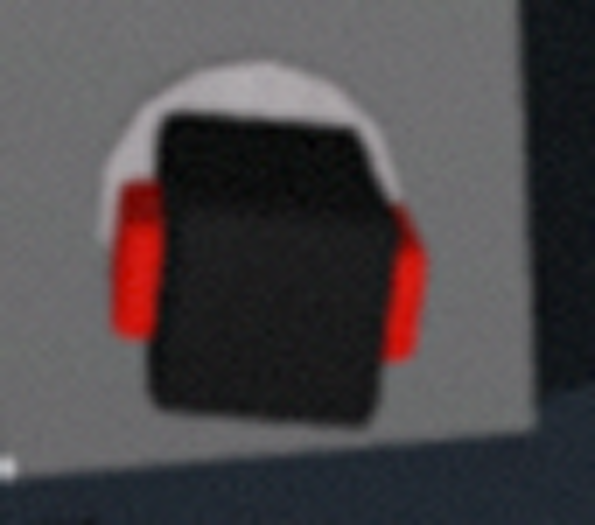

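The pin axis is at (0.469,-0.287), which agrees with the holder centre (0.469,-0.287), and its yaw is about 0°. I turn by 6° and descend around the head, keeping the fingertips just above the flange.

Call:
step_arm --motion '[{"grip": 45, "dp": [0, 0, 0], "roll": 0.107}, {"grip": 45, "dp": [8, 8, 0], "roll": 0}, {"grip": 45, "dp": [8, 7, 15], "roll": 0}, {"grip": 45, "dp": [0, 0, 20], "roll": 0}, {"grip": 45, "dp": [0, 0, 0], "roll": 0}]'

```text
time_s: 6.8
ee_pos: [0.4683, -0.2865, 0.1729]
tool_rot: [-179.9, 0.3, 0.2]
ft_force: [-0.0, 1.1, 0.5]
finger_gap: 0.045
grasp_force: 0.0
```

Call:
step_arm --motion '[{"grip": 45, "dp": [0, 0, 15], "roll": 0}, {"grip": 45, "dp": [0, 0, 15], "roll": 0}, {"grip": 45, "dp": [0, 0, 0], "roll": 0}, {"grip": 32, "dp": [0, 0, 0], "roll": 0}, {"grip": 28, "dp": [0, 0, 0], "roll": 0}]' --grip_force 40

```text
time_s: 7.3
ee_pos: [0.4696, -0.2875, 0.1469]
tool_rot: [180.0, -0.1, 0.1]
ft_force: [0.8, 1.5, 0.3]
finger_gap: 0.028
grasp_force: 0.3
```

Call:
step_arm --motion '[{"grip": 22, "dp": [0, 0, 0], "roll": 0}, {"grip": 15, "dp": [0, 0, 0], "roll": 0}, {"grip": 15, "dp": [0, 0, 0], "roll": 0}, {"grip": 15, "dp": [0, 0, 0], "roll": 0}, {"grip": 15, "dp": [0, 0, 0], "roll": 0}]' --grip_force 40

```text
time_s: 7.8
ee_pos: [0.4696, -0.2877, 0.1473]
tool_rot: [179.9, -0.2, 0.0]
ft_force: [-0.2, -0.1, 5.8]
finger_gap: 0.0192
grasp_force: 40.6
```

Call:
step_arm --motion '[{"grip": 15, "dp": [0, 0, -8], "roll": 0}, {"grip": 15, "dp": [0, 0, -18], "roll": 0}, {"grip": 15, "dp": [0, 0, -22], "roll": 0}, {"grip": 15, "dp": [0, 0, -24], "roll": 0}, {"grip": 15, "dp": [0, 0, -24], "roll": 0}]'

```text
time_s: 8.3
ee_pos: [0.4684, -0.2873, 0.2427]
tool_rot: [-180.0, 0.0, 0.0]
ft_force: [0.5, 0.0, -0.3]
finger_gap: 0.0194
grasp_force: 39.6
```

```bash
python3 - <<'E'
from h import *
s=monitor.get_state(); f=grab_frame("wrist"); g=grab_frame("scene"); print(s["ee_pos"],s["tool_rot"],s["ft_force"])
a=cv2.resize(f["color"][150:400,150:400],(400,400)); b=cv2.resize(g["color"][150:350,240:440],(400,400))
cv2.imwrite("pics/w3.png",np.hstack([a,b])[:,:,::-1])
E
```

```text
[ 0.46841679 -0.28726894  0.24273075] [-1.79980059e+02  3.02802148e-02  1.12124110e-02] [ 0.45808343  0.02708131 -0.25146615]
```

View pics/w3.png

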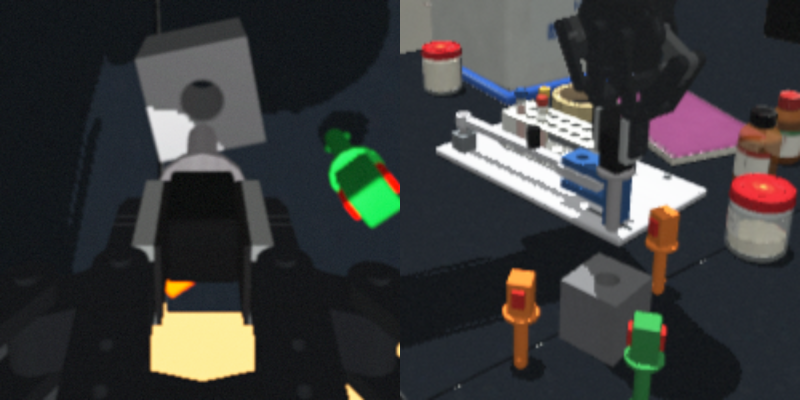

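The pin is held upright at the centre of the fingers, the holder is empty, the look-alikes are untouched and the gate's eye sits in the strike. I move short of the hole for one more measurement.

Call:
step_arm --motion '[{"grip": 15, "dp": [15, -30, 0], "roll": 0}, {"grip": 15, "dp": [20, -42, 0], "roll": 0}, {"grip": 15, "dp": [20, -42, 0], "roll": 0}, {"grip": 15, "dp": [15, -42, 0], "roll": 0}, {"grip": 15, "dp": [5, -16, 0], "roll": 0}]'

```text
time_s: 8.9
ee_pos: [0.5444, -0.1121, 0.2409]
tool_rot: [-179.9, 0.1, 0.2]
ft_force: [0.0, 0.3, -1.6]
finger_gap: 0.0192
grasp_force: 39.7
```

Call:
step_arm --motion '[{"grip": 15, "dp": [0, 0, 0], "roll": 0}, {"grip": 15, "dp": [0, 0, 0], "roll": 0}, {"grip": 15, "dp": [0, 0, 0], "roll": 0}]'

```text
time_s: 9.2
ee_pos: [0.5432, -0.1164, 0.2414]
tool_rot: [180.0, 0.0, -0.1]
ft_force: [0.0, -1.3, -1.4]
finger_gap: 0.0192
grasp_force: 39.7
```

```bash
python3 - <<'E'
from h import *
import pickle
s=monitor.get_state(); f=grab_frame("wrist"); print(s["ee_pos"],s["tool_rot"],s["finger_gap"]); pickle.dump((s,f),open("w4.pkl","wb"))
u=proj(f,np.array([.5957,-.1172,.07]),s); print(u)
x0,y0=int(u[0])-70,max(0,int(u[1])-60); print(x0,y0)
cv2.imwrite("pics/w4.png",cv2.resize(f["color"][y0:y0+150,x0:x0+140,::-1],None,fx=4,fy=4,interpolation=cv2.INTER_CUBIC))
E
```

```text
[ 0.54324685 -0.11636321  0.24142216] [ 1.79992193e+02  3.70429664e-02 -5.40795965e-02] 0.019204335136628337
[278.06445302 147.82906625]
208 87
```

View pics/w4.png

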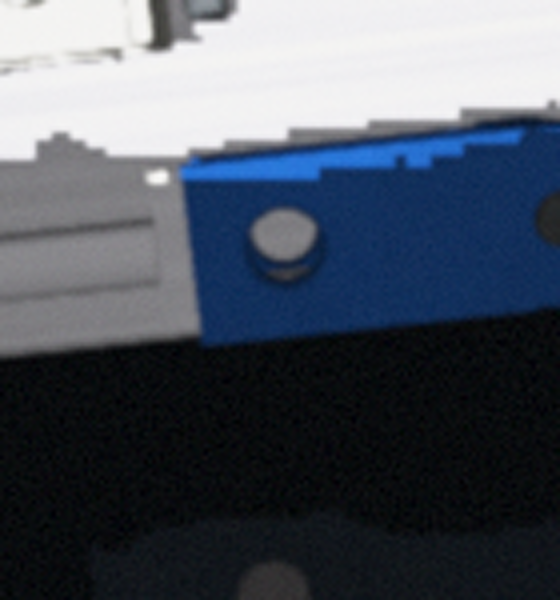

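The hole is at crop (285,244), full-frame px (279.3,148), about 1 px from the prediction. The pin's shank tip shows at crop (272,580). I check the tip's lateral offset against the hole.

```bash
python3 - <<'E'
from h import *
import pickle
s,f=pickle.load(open("w4.pkl","rb"))
p=hit(f,(279.3,148),.07,s); print("hole",p)
zt=s["ee_pos"][2]-.0873-.052
t=hit(f,(276,227.5),zt,s); print("tip front edge",t,"expected front x",s["ee_pos"][0]+.0042, "zt",zt)
E
```

```text
hole [ 0.59557877 -0.11808416  0.07      ]
tip front edge [ 0.5467791  -0.11572204  0.10212216] expected front x 0.5474468473865465 zt 0.10212215699896054
```

The hole and tip measurements agree within 1 mm. I move over the hole and settle.

Call:
step_arm --motion '[{"grip": 15, "dp": [20, 1, 0], "roll": 0}, {"grip": 15, "dp": [20, 1, 0], "roll": 0}, {"grip": 15, "dp": [12.5, 0, 10], "roll": 0}, {"grip": 15, "dp": [0, 0, 10], "roll": 0}, {"grip": 15, "dp": [0, 0, 0], "roll": 0}]'

```text
time_s: 9.75
ee_pos: [0.5947, -0.1176, 0.2187]
tool_rot: [-180.0, 0.3, -0.1]
ft_force: [0.1, -1.2, -2.1]
finger_gap: 0.0193
grasp_force: 39.8
```

Call:
step_arm --motion '[{"grip": 15, "dp": [0, 0, 0], "roll": 0}, {"grip": 15, "dp": [0, 0, 0], "roll": 0}, {"grip": 15, "dp": [0, 0, 0], "roll": 0}]'

```text
time_s: 10.05
ee_pos: [0.5961, -0.1174, 0.2223]
tool_rot: [180.0, -0.1, 0.0]
ft_force: [0.6, 0.3, -1.7]
finger_gap: 0.0192
grasp_force: 39.8
```

Call:
step_arm --motion '[{"grip": 15, "dp": [0, 1.2, 3], "roll": 0}, {"grip": 15, "dp": [0, 0, 4], "roll": 0}, {"grip": 15, "dp": [0, 0, 3], "roll": 0}, {"grip": 15, "dp": [0, 0, 2], "roll": 0}, {"grip": 15, "dp": [0, 0, 0], "roll": 0}]'

```text
time_s: 10.55
ee_pos: [0.596, -0.1185, 0.209]
tool_rot: [-180.0, 0.1, 0.0]
ft_force: [-0.2, -0.8, -1.5]
finger_gap: 0.0192
grasp_force: 39.8
```

Call:
step_arm --motion '[{"grip": 15, "dp": [0, 0, 2], "roll": 0}, {"grip": 15, "dp": [0, 0, 2], "roll": 0}, {"grip": 15, "dp": [0, 0, 0], "roll": 0}]'

```text
time_s: 10.85
ee_pos: [0.5961, -0.1185, 0.2052]
tool_rot: [-180.0, 0.0, 0.0]
ft_force: [-0.7, -0.3, -1.5]
finger_gap: 0.0189
grasp_force: 39.8
```

The tip is 4 mm inside with no side force, so I continue in small steps.

Call:
step_arm --motion '[{"grip": 15, "dp": [0, 0, 2], "roll": 0}, {"grip": 15, "dp": [0, 0, 2], "roll": 0}, {"grip": 15, "dp": [0, 0, 2], "roll": 0}, {"grip": 15, "dp": [0, 0, 0], "roll": 0}]'

```text
time_s: 11.25
ee_pos: [0.5961, -0.1185, 0.1991]
tool_rot: [-180.0, 0.0, 0.0]
ft_force: [0.6, 0.0, -1.9]
finger_gap: 0.019
grasp_force: 39.8
```

Call:
step_arm --motion '[{"grip": 15, "dp": [0, 0, 2], "roll": 0}, {"grip": 15, "dp": [0, 0, 2], "roll": 0}, {"grip": 15, "dp": [0, 0, 2], "roll": 0}, {"grip": 15, "dp": [0, 0, 0], "roll": 0}]'

```text
time_s: 11.65
ee_pos: [0.5961, -0.1186, 0.1931]
tool_rot: [-180.0, 0.0, 0.0]
ft_force: [-0.5, 0.6, -1.2]
finger_gap: 0.0193
grasp_force: 39.8
```

Call:
step_arm --motion '[{"grip": 15, "dp": [0, 0, 2.5], "roll": 0}, {"grip": 15, "dp": [0, 0, 2.5], "roll": 0}, {"grip": 15, "dp": [0, 0, 2.5], "roll": 0}, {"grip": 15, "dp": [0, 0, 0], "roll": 0}]'

```text
time_s: 12.05
ee_pos: [0.596, -0.1185, 0.1855]
tool_rot: [-180.0, 0.1, 0.0]
ft_force: [0.0, -0.4, -1.7]
finger_gap: 0.0189
grasp_force: 39.8
```

Call:
step_arm --motion '[{"grip": 15, "dp": [0, 0, 2], "roll": 0}, {"grip": 15, "dp": [0, 0, 2], "roll": 0}, {"grip": 15, "dp": [0, 0, 2], "roll": 0}, {"grip": 15, "dp": [0, 0, 0], "roll": 0}]'

```text
time_s: 12.45
ee_pos: [0.5961, -0.1185, 0.1796]
tool_rot: [-180.0, 0.0, 0.0]
ft_force: [0.2, 1.0, -1.5]
finger_gap: 0.0192
grasp_force: 39.8
```

Call:
step_arm --motion '[{"grip": 15, "dp": [0, 0, 2], "roll": 0}, {"grip": 15, "dp": [0, 0, 2], "roll": 0}, {"grip": 15, "dp": [0, 0, 2], "roll": 0}, {"grip": 15, "dp": [0, 0, 0], "roll": 0}]'

```text
time_s: 12.85
ee_pos: [0.5961, -0.1185, 0.1736]
tool_rot: [-180.0, 0.0, 0.0]
ft_force: [0.1, -0.1, -1.5]
finger_gap: 0.0192
grasp_force: 39.8
```

Call:
step_arm --motion '[{"grip": 15, "dp": [0, 0, 2.5], "roll": 0}, {"grip": 15, "dp": [0, 0, 2.5], "roll": 0}, {"grip": 15, "dp": [0, 0, 2.5], "roll": 0}, {"grip": 15, "dp": [0, 0, 2.5], "roll": 0}, {"grip": 15, "dp": [0, 0, 0], "roll": 0}]'

```text
time_s: 13.35
ee_pos: [0.596, -0.1185, 0.1635]
tool_rot: [-180.0, 0.1, 0.0]
ft_force: [-0.8, -0.1, -1.4]
finger_gap: 0.0193
grasp_force: 39.8
```

Call:
step_arm --motion '[{"grip": 15, "dp": [0, 0, 2], "roll": 0}, {"grip": 15, "dp": [0, 0, 1.5], "roll": 0}, {"grip": 15, "dp": [0, 0, 0], "roll": 0}]'

```text
time_s: 13.65
ee_pos: [0.5961, -0.1185, 0.1603]
tool_rot: [-180.0, 0.0, 0.0]
ft_force: [0.3, -0.5, -1.6]
finger_gap: 0.019
grasp_force: 39.8
```

Call:
step_arm --motion '[{"grip": 15, "dp": [0, 0, 1], "roll": 0}, {"grip": 15, "dp": [0, 0, 1], "roll": 0}, {"grip": 15, "dp": [0, 0, 0], "roll": 0}]'

```text
time_s: 13.95
ee_pos: [0.5962, -0.1185, 0.1584]
tool_rot: [-180.0, 0.0, 0.0]
ft_force: [0.2, 0.1, -1.9]
finger_gap: 0.0193
grasp_force: 39.8
```

Call:
step_arm --motion '[{"grip": 15, "dp": [0, 0, 1], "roll": 0}, {"grip": 15, "dp": [0, 0, 0], "roll": 0}]'

```text
time_s: 14.15
ee_pos: [0.5962, -0.1186, 0.1574]
tool_rot: [-180.0, 0.0, 0.0]
ft_force: [0.5, 0.3, -0.9]
finger_gap: 0.0191
grasp_force: 39.8
```

Call:
step_arm --motion '[{"grip": 15, "dp": [0, 0, 0.7], "roll": 0}, {"grip": 15, "dp": [0, 0, 0], "roll": 0}]'

```text
time_s: 14.35
ee_pos: [0.5963, -0.1186, 0.1573]
tool_rot: [180.0, -0.0, 0.0]
ft_force: [-1.2, 0.5, 1.7]
finger_gap: 0.0187
grasp_force: 40.2
```

Call:
step_arm --motion '[{"grip": 15, "dp": [0, 0, 0.8], "roll": 0}, {"grip": 15, "dp": [0, 0, 0], "roll": 0}]'

```text
time_s: 14.55
ee_pos: [0.5963, -0.1186, 0.1573]
tool_rot: [180.0, -0.0, 0.0]
ft_force: [-2.9, 1.2, 7.3]
finger_gap: 0.0192
grasp_force: 40.9
```

The pin is firm at the predicted height with about 9 N, so it is seated. I open the fingers, wait, then rise straight up.

Call:
step_arm --motion '[{"grip": 30, "dp": [0, 0, 0], "roll": 0}, {"grip": 45, "dp": [0, 0, 0], "roll": 0}, {"grip": 45, "dp": [0, 0, 0], "roll": 0}, {"grip": 45, "dp": [0, 0, 0], "roll": 0}, {"grip": 45, "dp": [0, 0, 0], "roll": 0}]'

```text
time_s: 15.05
ee_pos: [0.5963, -0.1186, 0.1559]
tool_rot: [180.0, 0.0, 0.0]
ft_force: [0.1, 0.3, -0.4]
finger_gap: 0.0449
grasp_force: 0.0
```

Call:
step_arm --motion '[{"grip": 45, "dp": [0, 0, -10], "roll": 0}, {"grip": 45, "dp": [0, 0, -25], "roll": 0}, {"grip": 45, "dp": [0, 0, -35], "roll": 0}, {"grip": 45, "dp": [-35, 0, -15], "roll": 0}, {"grip": 45, "dp": [0, 0, 0], "roll": 0}]'

```text
time_s: 15.55
ee_pos: [0.5603, -0.1189, 0.2455]
tool_rot: [180.0, -0.3, 0.0]
ft_force: [0.6, 0.9, 0.7]
finger_gap: 0.045
grasp_force: 0.0
```

```bash
python3 - <<'E'
from h import *
for _ in range(4): grab_frame("top")
s=monitor.get_state(); f=grab_frame("wrist"); g=grab_frame("scene"); print(s["ee_pos"],s["time_s"],s["ft_force"])
u=proj(f,np.array([.5957,-.118,.09]),s); print(u)
a=cv2.resize(f["color"][int(u[1])-100:int(u[1])+100,int(u[0])-100:int(u[0])+100],(400,400)); b=cv2.resize(g["color"][180:270,270:400],(400,277),interpolation=cv2.INTER_CUBIC);b=np.vstack([b,np.zeros((123,400,3),np.uint8)])
cv2.imwrite("pics/w5.png",np.hstack([a,b])[:,:,::-1])
E
```

```text
[ 0.56136918 -0.11851399  0.240723  ] 15.75 [ 0.39688958 -0.73073264 -0.37026632]
[276.2801373  178.64847727]
```

View pics/w5.png

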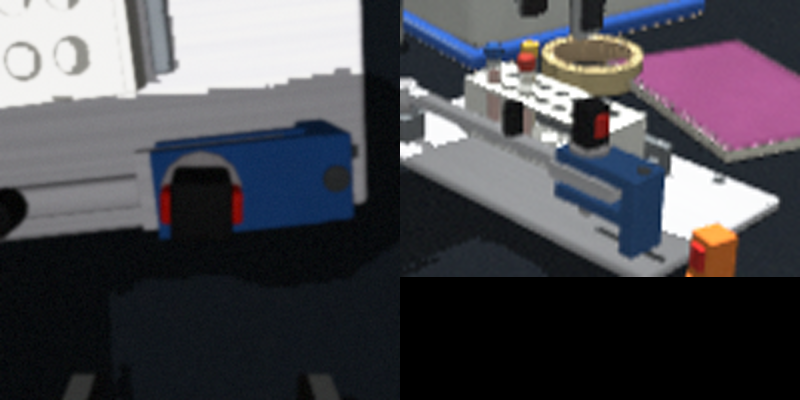

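The pin is seated with its flange on the strike at left-panel (200,165), both red buttons are sprung out at (166,205) and (237,205), and the gate is shut. The rack is in place and the robot is clear, so I hand the job in.

```bash
python3 -c "
from cell import finish_job
print(finish_job())"
```

```text
the job is handed in; nothing more can be done
None
```

The gate is shut and the pin is seated in the strike with its flange down and both buttons sprung out; I handed the job in at about 16 s, with the arm clear and no force reading above about 10 N on the gate or the pin, and no verdict came back.

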